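Draw out the spice tray, push the tin's tray home

ROBOT

A 6-joint arm with a two-finger parallel gripper is mounted at the origin on a cart in front of the work surface, level with it; the furniture and walls round the work are solid. World frame = base frame: x ahead of the robot, y to its left, z up, the work surface at z = 0. Lengths are in m, angles in rad, forces in N, time in s.
With the tool pointing down it reaches from about 0.25 to 0.725 m from the base axis. Payload 4 kg.
Tool frame: the origin (TCP) lies midway between the tips of the shut fingers; the grasp point (between the pads) lies bot.tcp_to_grasp behind it (bot.tcp_to_grasp is the distance from the TCP to the grasp point, in m); z points along the fingers, y is the line along which they close (so a half turn about z gives the same grasp; the last joint's range is limited). The gripper opens to 85 mm and grips with 20 to 120 N. Pads are 22 mm wide; open, the fingers measure 114 mm over their backs; the gripper's body (76 mm by 85 mm) begins 54 mm behind the grasp point. The pads swing forward as they close: fully open they stand 13 mm farther back than shut.
Start: joints at [1.342, 0.241, 0.005, 1.335, 0, 1.571], TCP at [0.113, 0.487, 0.231] pointing down, gripper open.
Joint ranges: [-2.72, 2.72], [-1.05, 1.87], [-1.09, 1.28], [-1.99, 2.15], [-1.42, 1.44], [-3.14, 3.14]. Speed limits (rad/s): [2.79, 2.79, 3.14, 3.14, 3.14, 3.14].

INTERFACE

Orientations are given as a unit quaternion [x, y, z, w].
In Python, from workcell import readout, camera, bot gives the robot as it stands. The module is installed in compiled form; this text tells all that it offers.
- The arm moves only by the tool jog_arm, never from a script. Its argument "motion" is a list of rows, each an object of numbers: "x", "y", "z": the shift along the tool's x, y, z in mm; "spin": the turn about the tool's z in degrees; "fingers": the closure, from -1 (fully open) to 1 (shut). A call has 1 to 8 rows; each row is the pose to reach, as a shift and turn from the pose commanded when the call began, along the tool's axes at that moment; what a row does not reach only later rows make up. A row lasts 1/8 s, in which the tool goes at most 62.5 mm and 10.7 degrees, less where a joint would pass 70% of its speed; a pose out of reach is approached as far as the arm can. A call with a gripper value outside its range is refused whole. The fingers move at their own pace and stop on an object; the grip force is fixed at half the most. Time passes only in rows, so rows that repeat a pose let the fingers close. It gives the time, the measured TCP pose, the force, the opening and the grip force at its end, in the units of the state.
- readout.get_obs(): the state, without advancing time (a new reading comes with each control period).
- camera(name): name is "scene" or "top"; returns a dict with "pixels" (480x640x3 uint8, red, green, blue), "K" (3x3 intrinsics, pixels), "rvec" (rotation vector, rad) and "tvec" (3), from world to camera coordinates, as OpenCV has them. Camera axes: x right, y down, z forward; pixel columns grow to the right and rows downward; lengths in m; the calibration is good to about 2 mm. A picture is of the moment at which its call begins. There is no depth.
- bot.job_done(): hands the job in; it is judged then, once.
The state is a dict: "clock": time; "joint_pos": joint angles; "joint_vel": joint speeds; "tau": joint torques, N m; "eef_pos": TCP position; "tool_rot": TCP orientation; "ft_force": force on the tool from outside, world axes, zero at the start; "ft_torque": the same for the moment, N m; "grip_width": finger opening in m; "grasp_force": force on a finger pad.
Only numpy, scipy, OpenCV 4.12 (cv2) and the standard library are available. Lean on these libraries where they do the work, as an engineer would, in place of code of your own. Each camera call takes 0.05 s, during which the arm holds its last target. There are 200 camera calls.

TASK

Both trays of the little pull-out rack on the worktop have been left ajar. Hook a fingertip behind the front lip of the tray in which the green-lidded spice jar stands and draw it fully out to its stop, and push the tray with the squat tin fully home, in either order. Pinch and lift nothing, keep off the jar and the tin so that both stay standing in their trays, and leave the mug, the pepper mill and the peeler where they are.

Things in the scene. Friction and masses are not known exactly. Their poses are not given: they have to be found in the camera images.
- rack: Wooden pull-out rack fixed to the worktop, 200 mm deep (x), 236 mm wide (y), cheeks 57 mm high, open at top and front. Origin: middle of its underside, on the worktop. Its -x axis points out of its front toward the robot (turned up to 17 degrees), +y to the left lane as the robot sees it. Two equal white trays slide side by side in it, centre lines at y = +57 mm (left) and -57 mm (right).
- tray_left (a joint): Opening of the left tray (m) along the rack's -x: 0 home (lip flush with the rack's front), 0.11 out at its stop. Stays where left; slides at 2 to 4 N. 96 mm wide, side walls 42 mm high. Behind the lip: an empty finger well, 54 mm long (x), 90 mm wide, floor 20 mm above the worktop; then a 42 mm high cross wall; then a pocket 120 mm long with one container standing on the same floor.
- tray_right (a joint): The same for the right tray.
- lip_inner_left (a point): Inner (rear) face of the left tray's upright front lip, hooked by a fingertip in the finger well. The whole lip is 10 mm thick, 96 mm wide, its top 62 mm above the worktop (the last 3 mm a narrower bead). This point is the middle of the inner face in y, at the lip's top height; the face looks along the rack's +x; axes as the rack's; moves with the tray.
- lip_front_left (a point): Front face of the left tray's lip, toward the robot, on which the tray is pushed home. This point is the middle of the front face in y, at the lip's top height; the face looks along the rack's -x, 10 mm in front of lip_inner_left; axes as the rack's. Below the lip there is 16 mm of free space over the worktop.
- lip_inner_right (a point): Inner (rear) face of the right tray's upright front lip, hooked by a fingertip in the finger well. The whole lip is 10 mm thick, 96 mm wide, its top 62 mm above the worktop (the last 3 mm a narrower bead). This point is the middle of the inner face in y, at the lip's top height; the face looks along the rack's +x; axes as the rack's; moves with the tray.
- lip_front_right (a point): Front face of the right tray's lip, toward the robot, on which the tray is pushed home. This point is the middle of the front face in y, at the lip's top height; the face looks along the rack's -x, 10 mm in front of lip_inner_right; axes as the rack's. Below the lip there is 16 mm of free space over the worktop.
- spice_jar: Small spice jar with a green lid, 46 mm in diameter, 106 mm high, loose, standing in the pocket of one tray (either one). Origin at the middle of its underside, z up its axis.
- tin: Squat round food tin, 75 mm in diameter, 58 mm high, loose, standing in the pocket of the other tray. Origin at the middle of its underside, z up its axis.
- mug: Bystander: white mug with a handle, 92 x 123 mm and 95 mm high, loose on the worktop to the left of the rack. Origin at the middle of its underside.
- pepper_mill: Bystander: wooden pepper mill, 58 mm in diameter, 170 mm high, loose on the worktop to the right of the rack. Origin at the middle of its underside.
- peeler: Bystander: blue peeler, 170 x 25 x 18 mm, lying loose on the worktop left of the trays' way out. Origin at the middle of its underside.

How it is judged:
On the way:
1. the tray with the spice jar is drawn past 60 mm by a fingertip pressing on the inner face of its lip (((y of spice_jar in the frame of rack above 0 m and value of joint tray_left above 0.06 m and contact force between the fingers and tray_left_c5 above 0.3 N) or (y of spice_jar in the frame of rack below 0 m and value of joint tray_right above 0.06 m and contact force between the fingers and tray_right_c5 above 0.3 N))), for 0.1 s.
At the end, for the whole second after the job is handed in: The tray with the spice jar is out by more than 102 of its 110 mm, the tray with the tin is within 6 mm of fully home, and jar and tin stand at rest on their trays' floors, upright within 0.15 rad (((y of spice_jar in the frame of rack above 0 m and y of tin in the frame of rack below 0 m and value of joint tray_left above 0.102 m and value of joint tray_right below 0.006 m) or (y of spice_jar in the frame of rack below 0 m and y of tin in the frame of rack above 0 m and value of joint tray_right above 0.102 m and value of joint tray_left below 0.006 m)) and angle between each of spice_jar, tin's own z axis and vertical below 0.15 rad and height (world z) of spice_jar between 0.012 and 0.03 m and height (world z) of tin between 0.012 and 0.03 m and linear speed of each of spice_jar, tin below 0.02 m/s); the robot touches nothing.
It fails at once if a tray lip is pinched: fingers press on its inner and front faces at the same time ((contact force between the fingers and tray_left_c5 above 1 N and contact force between the fingers and tray_left_c6 above 1 N) or (contact force between the fingers and tray_right_c5 above 1 N and contact force between the fingers and tray_right_c6 above 1 N)).
It fails at once if the robot touches the spice jar or the tin (more than 1 N) (contact force between any of the fingers, the arm and spice_jar above 1 N or contact force between any of the fingers, the arm and tin above 1 N).
It fails at once if the spice jar or the tin is lifted more than 20 mm off its tray or tips more than 0.4 rad (height (world z) of any of spice_jar, tin above 0.04 m or angle between any of spice_jar, tin's own z axis and vertical above 0.4 rad).
It fails at once if the mug, the pepper mill or the peeler is moved more than 30 mm (distance of any of mug, pepper_mill, peeler from where it was at the start of the episode above 0.03 m).
It also fails if it takes over 42 s, if anything falls off the work surface, if the arm or the gripper's body presses on something with over 40 N, if the wrist force passes 120 N, or if a joint passes its speed limit or range.

## Working session

There is one attempt and no reset: what is moved stays moved. The work goes in short steps, Python scripts to look and compute and a tool call to move; the robot and the scene stay as the last step left them, time stands still between calls to the robot, and variables do not carry over. Pictures are saved under pics/ and viewed, at most 10 in all, crops included, and the job is handed in when it is done.

Besides the shell and the picture viewer there is one more tool, called after "Call:" in YAML: its name, and indented under it one key for each argument. jog_arm: Moves the arm, as the interface text tells. Its arguments: {"type":"object","properties":{"motion":{"type":"array"}},"required":["motion"]}

```bash
mkdir -p pics
cat > h.py <<'E'
import numpy as np, cv2
from workcell import readout, camera, bot
def ray(c,u,v):
    R=cv2.Rodrigues(np.array(c["rvec"],float))[0]; t=np.array(c["tvec"],float).ravel()
    n=cv2.undistortPoints(np.array([[[u,v]]],float),np.array(c["K"],float),None)[0,0]
    return -R.T@t, R.T@np.array([n[0],n[1],1])
def onz(c,u,v,z):
    o,d=ray(c,u,v); return o+d*(z-o[2])/d[2]
def proj(c,p):
    return cv2.projectPoints(np.array(p,float).reshape(-1,3),np.array(c["rvec"],float),np.array(c["tvec"],float),np.array(c["K"],float),None)[0].reshape(-1,2)
def save(n,c): cv2.imwrite(n,c["pixels"][:,:,::-1])
E
python3 - <<'E'
from h import *
import pickle
for n in("top","scene"):
    c=camera(n); save(f"pics/{n}0.png",c); pickle.dump(c,open(f"{n}0.pkl","wb")); print(n,ray(c,320,240))
o=readout.get_obs(); print(o["eef_pos"],o["tool_rot"],o["clock"],bot.tcp_to_grasp)
E
```

```text
top (array([0.54383842, 0.06698029, 0.92147497]), array([ 0.11808523, -0.02930496, -0.99264258]))
scene (array([ 0.14015525, -0.57537314,  0.61633191]), array([ 0.50703311,  0.66194893, -0.55220539]))
[0.1132822  0.48641328 0.23047189] [ 1.14156486e-01  9.93462303e-01 -9.69572449e-04 -1.00326968e-04] 0.1 0.0187
```

View pics/top0.png

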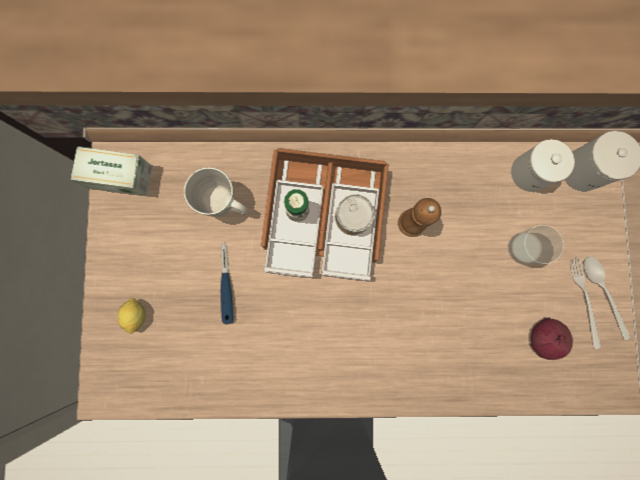

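View pics/scene0.png

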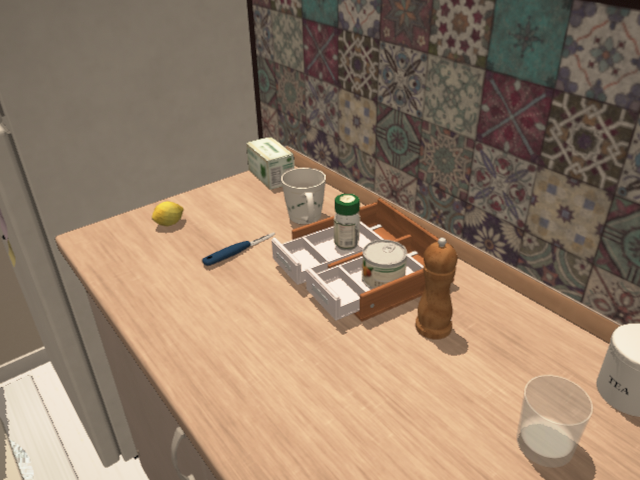

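The jar (top view, 297,203) is in the left tray and the tin (355,214) is in the right one. The lips' front edges lie near row 275. I'll zoom in on the rack.

Run:
```python
from h import *
import pickle
c=pickle.load(open("top0.pkl","rb"))
im=c["pixels"][140:290,250:400,::-1]
cv2.imwrite("pics/crop0.png",cv2.resize(im,None,fx=4,fy=4,interpolation=cv2.INTER_CUBIC))
# rack cheek tops (z=.057): brown mask
hsv=cv2.cvtColor(c["pixels"],cv2.COLOR_RGB2HSV)
w=((hsv[...,1]<45)&(hsv[...,2]>150)).astype(np.uint8)
w[:, :262]=0; w[:,390:]=0; w[:180]=0; w[285:]=0
n,l,s,ce=cv2.connectedComponentsWithStats(w)
for i in range(1,n):
    if s[i,4]>300:
        m=(l==i).astype(np.uint8); k=cv2.findContours(m,0,2)[0][0]
        print(s[i],cv2.approxPolyDP(k,3,True).reshape(-1,2).tolist())
for uv in [(277,150),(387,163),(264,247),(379,262),(266,272),(313,278),(323,275),(371,280)]: print(uv,onz(c,*uv,.059))
```

```text
[ 264  180   59   97 3242] [[277, 180], [264, 270], [312, 276], [319, 218], [315, 223], [307, 221], [318, 214], [310, 214], [307, 223], [292, 221], [286, 215], [289, 213], [283, 201], [289, 190], [297, 188], [319, 206], [319, 180], [315, 185]]
[ 322  180   57  100 3942] [[337, 180], [331, 189], [322, 274], [370, 279], [374, 228], [371, 234], [363, 234], [369, 231], [374, 218], [371, 207], [376, 208], [378, 189], [372, 187], [373, 180], [369, 188], [341, 185]]
(277, 150) [0.82998656 0.12731887 0.059     ]
(387, 163) [ 0.80297993 -0.09516291  0.059     ]
(264, 247) [0.63289369 0.15194725 0.059     ]
(379, 262) [ 0.6024163  -0.07452194  0.059     ]
(266, 272) [0.58370025 0.14763882 0.059     ]
(313, 278) [0.57157129 0.05570974 0.059     ]
(323, 275) [0.57734366 0.03608304 0.059     ]
(371, 280) [ 0.56713944 -0.05801624  0.059     ]
```

View pics/crop0.png

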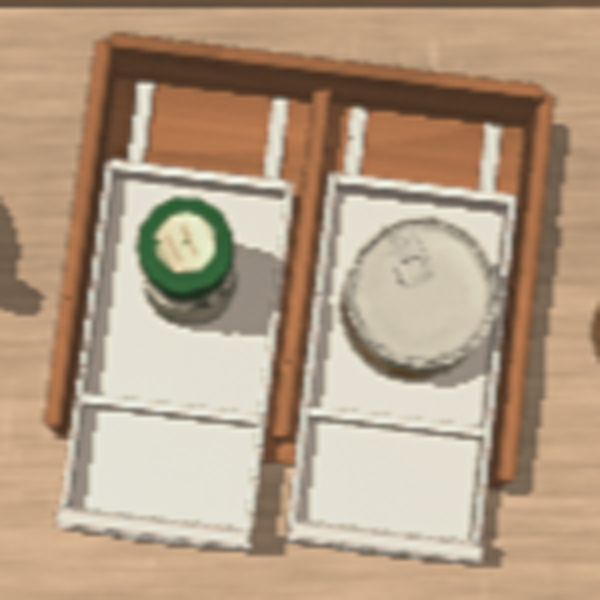

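The crop shows the left lip at about y=513–548, running from (60,518) to (250,545). The right lip runs from (290,535) to (483,558). Outer rack corners are at about (103,35), (552,95), (50,428) and (512,485).

Run:
```python
from h import *
import pickle
c=pickle.load(open("top0.pkl","rb"))
g=lambda x,y,z:onz(c,250+x/4-.4,140+y/4-.4,z)[:2]
bl,br,fl,fr=[g(*p,.057) for p in[(103,35),(552,95),(50,428),(512,485)]]
print(bl,br,fl,fr,[np.linalg.norm(a-b) for a,b in((bl,br),(fl,fr),(bl,fl),(br,fr))])
dy=(bl-br)+(fl-fr); a1=np.arctan2(-dy[0],dy[1]); dx=(bl-fl)+(br-fr); a2=np.arctan2(dx[1],dx[0])
print("yaw",np.degrees([a1,a2])); a=(a1+a2)/2
ex=np.array([np.cos(a),np.sin(a)]);ey=np.array([-np.sin(a),np.cos(a)])
C=(bl+br+fl+fr)/4; print("C",C)
L=[g(*p,.062) for p in[(58,523),(250,547),(288,540),(482,562)]]
print("lipfront",[(np.round((p-C)@ex,4),np.round((p-C)@ey,4)) for p in L],L)
for s in(1,-1):
  for o in(0,.03,.11):
    p=C+ex*(-.1-o)+ey*s*.057; print(s,o,"front",p,"inner",p+ex*.01,np.hypot(*p))
hsv=cv2.cvtColor(c["pixels"],cv2.COLOR_RGB2HSV)
```

```text
[0.83409912 0.13081631] [ 0.80285107 -0.09674235] [0.63390662 0.15589488] [ 0.60483809 -0.07212628] [np.float64(0.22969411332208248), np.float64(0.22986654442684806), np.float64(0.2017572103000647), np.float64(0.19953719582513862)]
yaw [-7.54182414 -7.11353386]
C [0.71892373 0.02946064]
lipfront [(np.float64(-0.1466), np.float64(0.1038)), (np.float64(-0.1466), np.float64(0.0094)), (np.float64(-0.141), np.float64(-0.0086)), (np.float64(-0.1399), np.float64(-0.104))] [array([0.58679233, 0.15108285]), array([0.57469337, 0.05749052]), array([0.57801888, 0.03892047]), array([ 0.5668719 , -0.05581482])]
1 0 front [0.62701043 0.0987495 ] inner [0.63692875 0.09747406] 0.6347389517140725
1 0.03 front [0.59725544 0.10257581] inner [0.60717377 0.10130037] 0.6059998795842025
1 0.11 front [0.5179088  0.11277931] inner [0.52782713 0.11150387] 0.5300459414151795
-1 0 front [ 0.61247044 -0.01431946] inner [ 0.62238877 -0.0155949 ] 0.6126378063519452
-1 0.03 front [ 0.58271545 -0.01049315] inner [ 0.59263378 -0.01176858] 0.58280991670073
-1 0.11 front [ 5.03368812e-01 -2.89643877e-04] inner [ 0.51328714 -0.00156508] 0.5033688955024415
```

```bash
cat >> h.py <<'E'
from scipy.spatial.transform import Rotation as Rn
A=np.radians(-7.3); EX=np.array([np.cos(A),np.sin(A)]); EY=np.array([-np.sin(A),np.cos(A)]); C0=np.array([.7189,.0295])
def rk(x,y,z): return np.r_[C0+EX*x+EY*y,z]
def shift(p):
    o=readout.get_obs(); R=Rn.from_quat(o["tool_rot"]).as_matrix()
    d=R.T@(p-o["eef_pos"])*1000; t=R[:,0]; sp=np.degrees(np.arctan2(t[1],t[0])-np.arctan2(-EX[1],-EX[0]))
    q=np.array(o["eef_pos"])[:2]-C0
    print("shift",d.round(1),"spin",(sp+180)%360-180,"rack TCP",(q@EX).round(4),(q@EY).round(4),o["eef_pos"][2],o["clock"],o["ft_force"])
E
python3 -c "
from h import *
shift(rk(-.11,.057,.13))"
```

```text
shift [-578.3 -261.9  101. ] spin -5.809954729941921 rack TCP -0.6588 0.3763 0.23047188627189721 0.1 [-0.86156792  0.0268865  -0.23009252]
```

Call:
jog_arm:
  motion:
    - {"x": -50,"y": -23,"z": 0,"spin": -1,"fingers": 1}
    - {"x": -100,"y": -46,"z": 0,"spin": -2,"fingers": 1}
    - {"x": -155,"y": -70,"z": 0,"spin": -3,"fingers": 1}
    - {"x": -210,"y": -95,"z": 0,"spin": -4,"fingers": 1}
    - {"x": -265,"y": -120,"z": 0,"spin": -5,"fingers": 1}
    - {"x": -320,"y": -145,"z": 0,"spin": -5.8,"fingers": 1}
    - {"x": -370,"y": -168,"z": 0,"spin": -5.8,"fingers": 1}
    - {"x": -420,"y": -190,"z": 0,"spin": -5.8,"fingers": 1}

```text
clock: 1.1
eef_pos: [0.4804, 0.2051, 0.2309]
tool_rot: [0.064, 0.998, -0.0, -0.0]
ft_force: [0.4, 0.6, -0.4]
grip_width: -0.0006
grasp_force: 0.0
```

```bash
python3 -c "
from h import *
shift(rk(-.11,.057,.15))"
```

```text
shift [-149.   -86.8   80.8] spin -0.03257366004137907 rack TCP -0.2589 0.1439 0.23092125829125235 1.1 [ 0.38268545  0.61447827 -0.4374469 ]
```

Call:
jog_arm:
  motion:
    - {"x": 0,"y": 0,"z": 0,"fingers": 1}
    - {"x": 0,"y": 0,"z": 0,"fingers": 1}

```text
validation failed for argument at $.mo...
```

```bash
python3 -c "
from h import *
shift(rk(-.11,.057,.15))"
```

```text
shift [-149.   -86.8   80.8] spin -0.03257366004137907 rack TCP -0.2589 0.1439 0.23092125829125235 1.1 [ 0.38268545  0.61447827 -0.4374469 ]
```

Call:
jog_arm:
  motion:
    - {"x": 0,"y": 0,"z": 0,"spin": 0,"fingers": 1}
    - {"x": 0,"y": 0,"z": 0,"spin": 0,"fingers": 1}

```text
clock: 1.35
eef_pos: [0.4788, 0.2065, 0.2307]
tool_rot: [0.064, 0.998, -0.0, -0.001]
ft_force: [-0.0, 0.6, -0.4]
grip_width: -0.0001
grasp_force: 0.0
```

```bash
python3 -c "
from h import *
shift(rk(-.11,.057,.15))"
```

```text
shift [-150.9  -87.9   80.4] spin -0.04507633312121584 rack TCP -0.2606 0.145 0.23066035859302275 1.35 [-0.0056603   0.57442578 -0.35001879]
```

Call:
jog_arm:
  motion:
    - {"x": -40,"y": -22,"z": 0,"spin": 0,"fingers": 1}
    - {"x": -80,"y": -46,"z": 10,"spin": 0,"fingers": 1}
    - {"x": -115,"y": -68,"z": 30,"spin": 0,"fingers": 1}
    - {"x": -151,"y": -88,"z": 60,"spin": 0,"fingers": 1}
    - {"x": -151,"y": -88,"z": 80,"spin": 0,"fingers": 1}
    - {"x": -151,"y": -88,"z": 80,"spin": 0,"fingers": 1}

```text
clock: 2.1
eef_pos: [0.6157, 0.1012, 0.149]
tool_rot: [0.063, 0.998, -0.0, -0.003]
ft_force: [1.0, 0.1, 0.4]
grip_width: 0.0001
grasp_force: 0.0
```

Run:
```python
from h import *
shift(rk(-.11,.057,.035))
im=[]
c=camera("scene"); im=c["pixels"][190:330,250:450,::-1]
for p in (rk(-.137,.057,.062),rk(-.11,.057,.035),rk(-.141,-.057,.062)): print(proj(c,p)[0]-[250,190])
cv2.imwrite("pics/s1.png",cv2.resize(im,None,fx=4,fy=4))
```

```text
shift [ -2.1  -0.8 114. ] spin 0.08939151302422488 rack TCP -0.1115 0.058 0.14897666965793308 2.1 [1.01772889 0.13464055 0.44388449]
[38.94494184 58.33037578]
[52.7457802  66.06192952]
[69.97781175 92.57626269]
```

View pics/s1.png

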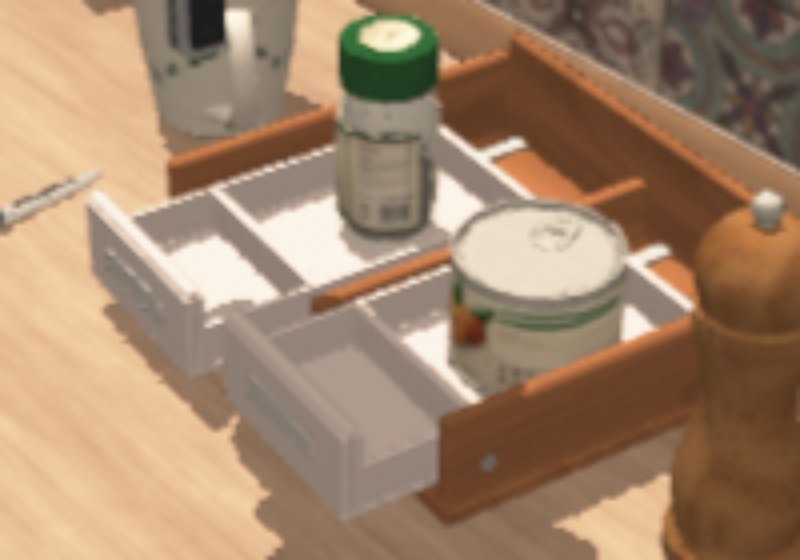

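The fingertip shows at about (190,30) in the crop, above the left well. Both predicted lip points fall on the lips to within about 3 mm, so I'm descending and then drawing slowly.

Call:
jog_arm:
  motion:
    - {"x": -3,"y": 0,"z": 30,"spin": 0,"fingers": 1}
    - {"x": -3,"y": 0,"z": 60,"spin": 0,"fingers": 1}
    - {"x": -3,"y": 0,"z": 85,"spin": 0,"fingers": 1}
    - {"x": -3,"y": 0,"z": 100,"spin": 0,"fingers": 1}
    - {"x": -3,"y": 0,"z": 112,"spin": 0,"fingers": 1}
    - {"x": -3,"y": 0,"z": 112,"spin": 0,"fingers": 1}

```text
clock: 2.9
eef_pos: [0.6206, 0.1001, 0.0392]
tool_rot: [0.063, 0.998, -0.0, -0.0]
ft_force: [-0.2, -0.0, -0.3]
grip_width: -0.0001
grasp_force: 0.0
```

Call:
jog_arm:
  motion:
    - {"x": 4,"y": 0,"z": 0,"spin": 0,"fingers": 1}
    - {"x": 8,"y": 0,"z": 0,"spin": 0,"fingers": 1}
    - {"x": 12,"y": 0,"z": 0,"spin": 0,"fingers": 1}
    - {"x": 16,"y": 0,"z": 0,"spin": 0,"fingers": 1}
    - {"x": 20,"y": 0,"z": 0,"spin": 0,"fingers": 1}
    - {"x": 24,"y": 0,"z": 0,"spin": 0,"fingers": 1}
    - {"x": 28,"y": 0,"z": 0,"spin": 0,"fingers": 1}

```text
clock: 3.78
eef_pos: [0.5936, 0.1033, 0.0394]
tool_rot: [0.064, 0.998, -0.0, 0.001]
ft_force: [2.2, -0.9, -2.0]
grip_width: -0.0
grasp_force: 1.1
```

```bash
python3 -c "
from h import *
shift(rk(-.19,.057,.035))"
```

```text
shift [56.3 -0.3  4.3] spin -0.02031919294958584 rack TCP -0.1337 0.0572 0.0394200324664571 3.775 [ 2.24400461 -0.94196126 -2.04115391]
```

Call:
jog_arm:
  motion:
    - {"x": 5,"y": 0,"z": 1,"spin": 0,"fingers": 1}
    - {"x": 10,"y": 0,"z": 2,"spin": 0,"fingers": 1}
    - {"x": 15,"y": 0,"z": 3,"spin": 0,"fingers": 1}
    - {"x": 20,"y": 0,"z": 3,"spin": 0,"fingers": 1}
    - {"x": 25,"y": 0,"z": 3,"spin": 0,"fingers": 1}
    - {"x": 30,"y": 0,"z": 3,"spin": 0,"fingers": 1}
    - {"x": 34,"y": 0,"z": 3,"spin": 0,"fingers": 1}
    - {"x": 38,"y": 0,"z": 3,"spin": 0,"fingers": 1}

```text
clock: 4.78
eef_pos: [0.5552, 0.1082, 0.0363]
tool_rot: [0.064, 0.998, -0.0, 0.0]
ft_force: [2.2, -0.1, 1.6]
grip_width: 0.0001
grasp_force: 1.1
```

Call:
jog_arm:
  motion:
    - {"x": 2,"y": 0,"z": 0,"spin": 0,"fingers": 1}
    - {"x": 4,"y": 0,"z": 0,"spin": 0,"fingers": 1}
    - {"x": 5,"y": 0,"z": 0,"spin": 0,"fingers": 1}

```text
clock: 5.15
eef_pos: [0.5504, 0.1088, 0.0362]
tool_rot: [0.064, 0.998, -0.0, -0.0]
ft_force: [2.6, -0.4, 1.6]
grip_width: 0.0004
grasp_force: 1.0
```

```bash
python3 -c "
from h import *
shift(rk(-.19,.057,.035))"
```

```text
shift [12.7 -0.3  1.2] spin -0.008596317080389326 rack TCP -0.1773 0.0573 0.03624484692251434 5.15 [ 2.5861483  -0.39767288  1.61491337]
```

Call:
jog_arm:
  motion:
    - {"x": 1,"y": 0,"z": 0,"spin": 0,"fingers": 1}
    - {"x": 2,"y": 0,"z": 0,"spin": 0,"fingers": 1}
    - {"x": 3,"y": 0,"z": 0,"spin": 0,"fingers": 1}

```text
clock: 5.52
eef_pos: [0.5474, 0.1092, 0.0362]
tool_rot: [0.064, 0.998, -0.0, -0.0]
ft_force: [2.4, -0.0, 1.0]
grip_width: -0.0001
grasp_force: 1.0
```

Call:
jog_arm:
  motion:
    - {"x": 1,"y": 0,"z": 0,"spin": 0,"fingers": 1}
    - {"x": 2,"y": 0,"z": 0,"spin": 0,"fingers": 1}
    - {"x": 3,"y": 0,"z": 0,"spin": 0,"fingers": 1}

```text
clock: 5.9
eef_pos: [0.5444, 0.1096, 0.0363]
tool_rot: [0.064, 0.998, -0.0, -0.0]
ft_force: [1.0, -0.3, -0.1]
grip_width: -0.0005
grasp_force: 1.0
```

Call:
jog_arm:
  motion:
    - {"x": 1,"y": 0,"z": 0,"spin": 0,"fingers": 1}
    - {"x": 2,"y": 0,"z": 0,"spin": 0,"fingers": 1}
    - {"x": 3,"y": 0,"z": 0,"spin": 0,"fingers": 1}

```text
clock: 6.28
eef_pos: [0.5414, 0.1099, 0.0362]
tool_rot: [0.064, 0.998, -0.0, -0.0]
ft_force: [2.6, -0.0, -0.7]
grip_width: 0.0002
grasp_force: 1.0
```

Run:
```python
from h import *
shift(rk(-.19,.057,.035))
c=camera("top"); im=c["pixels"][140:290+20,250:400,::-1]
cv2.imwrite("pics/t2.png",cv2.resize(im,None,fx=3.5,fy=3.5))
for o in (.1,.11): print([((proj(c,rk(-.1-o,y,.062))[0]-[250,140]+.4)*3.5).round() for y in(.105,.009)])
```

```text
shift [ 3.7 -0.2  1.2] spin -0.00841677631618154 rack TCP -0.1863 0.0572 0.036238955980628804 6.275 [ 2.55762761 -0.0025705  -0.71373997]
[array([ 36., 553.]), array([208., 575.])]
[array([ 33., 572.]), array([205., 593.])]
```

View pics/t2.png

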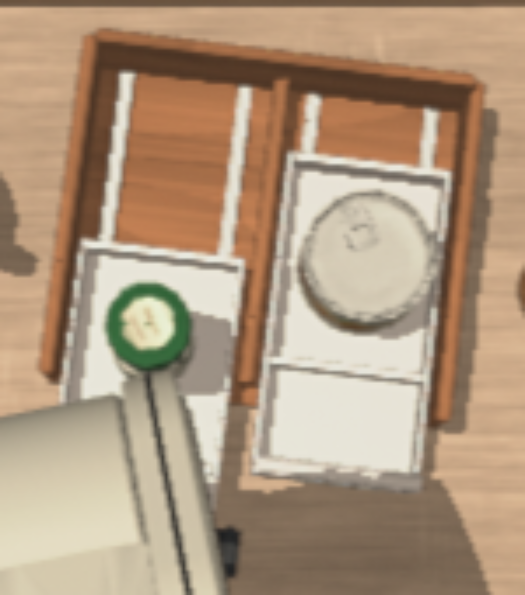

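The tray's rear edge has moved to about (80,241)–(245,262), some 57 mm of travel, so the opening is roughly 103 mm and the stop hasn't been felt yet. I'll continue until the force rises.

Call:
jog_arm:
  motion:
    - {"x": 1,"y": 0,"z": 0,"spin": 0,"fingers": 1}
    - {"x": 2,"y": 0,"z": 0,"spin": 0,"fingers": 1}
    - {"x": 3,"y": 0,"z": 0,"spin": 0,"fingers": 1}
    - {"x": 4,"y": 0,"z": 0,"spin": 0,"fingers": 1}

```text
clock: 6.82
eef_pos: [0.5392, 0.1102, 0.0363]
tool_rot: [0.064, 0.998, -0.0, 0.002]
ft_force: [8.8, -1.8, -5.2]
grip_width: 0.0001
grasp_force: 3.8
```

Call:
jog_arm:
  motion:
    - {"x": 1,"y": 0,"z": 0,"spin": 0,"fingers": 1}
    - {"x": 2,"y": 0,"z": 0,"spin": 0,"fingers": 1}

```text
clock: 7.08
eef_pos: [0.5392, 0.1102, 0.0364]
tool_rot: [0.064, 0.998, -0.0, 0.004]
ft_force: [11.9, -2.2, -8.6]
grip_width: 0.0001
grasp_force: 6.1
```

The stop is reached: force is rising with no further motion. I'm backing off the lip, lifting, and moving to the front of the right tray.

Call:
jog_arm:
  motion:
    - {"x": -6,"y": 0,"z": 0,"spin": 0,"fingers": 1}
    - {"x": -14,"y": 0,"z": 0,"spin": 0,"fingers": 1}
    - {"x": -20,"y": 0,"z": -20,"spin": 0,"fingers": 1}
    - {"x": -20,"y": 0,"z": -50,"spin": 0,"fingers": 1}
    - {"x": -20,"y": 0,"z": -90,"spin": 0,"fingers": 1}
    - {"x": -20,"y": 0,"z": -120,"spin": 0,"fingers": 1}
    - {"x": -20,"y": 0,"z": -120,"spin": 0,"fingers": 1}

```text
clock: 7.95
eef_pos: [0.557, 0.1086, 0.159]
tool_rot: [0.064, 0.998, 0.001, 0.002]
ft_force: [-0.3, -0.1, 0.1]
grip_width: -0.0002
grasp_force: 0.0
```

```bash
python3 -c "
from h import *
shift(rk(-.195,-.057,.035))"
```

```text
shift [  25.  -115.2  123.7] spin -0.003340810775512182 rack TCP -0.1706 0.0579 0.15903578455093192 7.95 [-0.26219396 -0.14995781  0.07172562]
```

Call:
jog_arm:
  motion:
    - {"x": 8,"y": -38,"z": 0,"spin": 0,"fingers": 1}
    - {"x": 16,"y": -78,"z": 0,"spin": 0,"fingers": 1}
    - {"x": 26,"y": -115,"z": 0,"spin": 0,"fingers": 1}
    - {"x": 26,"y": -115,"z": 30,"spin": 0,"fingers": 1}
    - {"x": 26,"y": -115,"z": 70,"spin": 0,"fingers": 1}
    - {"x": 26,"y": -115,"z": 100,"spin": 0,"fingers": 1}
    - {"x": 26,"y": -115,"z": 122,"spin": 0,"fingers": 1}
    - {"x": 26,"y": -115,"z": 122,"spin": 0,"fingers": 1}

```text
clock: 8.95
eef_pos: [0.5117, -0.0025, 0.0312]
tool_rot: [0.064, 0.998, -0.0, -0.004]
ft_force: [-0.1, -1.4, 0.8]
grip_width: 0.0
grasp_force: 0.0
```

```bash
python3 -c "
from h import *
shift(rk(-.115,-.057,.035))"
```

```text
shift [-86.4   1.1  -4.4] spin -0.007468395196269739 rack TCP -0.2014 -0.0581 0.03123727709225356 8.95 [-0.09100139 -1.39315423  0.75870421]
```

Call:
jog_arm:
  motion:
    - {"x": -12,"y": 0,"z": 0,"spin": 0,"fingers": 1}
    - {"x": -24,"y": 0,"z": -2,"spin": 0,"fingers": 1}
    - {"x": -34,"y": 0,"z": -4,"spin": 0,"fingers": 1}
    - {"x": -40,"y": 0,"z": -4,"spin": 0,"fingers": 1}
    - {"x": -45,"y": 0,"z": -4,"spin": 0,"fingers": 1}
    - {"x": -50,"y": 0,"z": -4,"spin": 0,"fingers": 1}
    - {"x": -55,"y": 0,"z": -4,"spin": 0,"fingers": 1}
    - {"x": -60,"y": 0,"z": -4,"spin": 0,"fingers": 1}

```text
clock: 9.95
eef_pos: [0.5742, -0.0101, 0.0381]
tool_rot: [0.064, 0.998, 0.0, -0.001]
ft_force: [-2.0, 0.0, 0.1]
grip_width: -0.0003
grasp_force: 1.2
```

Call:
jog_arm:
  motion:
    - {"x": -5,"y": 0,"z": 0,"spin": 0,"fingers": 1}
    - {"x": -10,"y": 0,"z": 0,"spin": 0,"fingers": 1}
    - {"x": -14,"y": 0,"z": 0,"spin": 0,"fingers": 1}
    - {"x": -18,"y": 0,"z": 0,"spin": 0,"fingers": 1}
    - {"x": -21,"y": 0,"z": 0,"spin": 0,"fingers": 1}

```text
clock: 10.58
eef_pos: [0.5955, -0.0129, 0.0381]
tool_rot: [0.064, 0.998, 0.0, -0.0]
ft_force: [-1.9, 1.2, -0.6]
grip_width: 0.0
grasp_force: 1.1
```

Call:
jog_arm:
  motion:
    - {"x": -1.5,"y": 0,"z": 0,"spin": 0,"fingers": 1}
    - {"x": -3,"y": 0,"z": 0,"spin": 0,"fingers": 1}
    - {"x": -4.5,"y": 0,"z": 0,"spin": 0,"fingers": 1}

```text
clock: 10.95
eef_pos: [0.5997, -0.0134, 0.0382]
tool_rot: [0.064, 0.998, -0.0, -0.0]
ft_force: [-2.0, 0.8, -1.4]
grip_width: 0.0002
grasp_force: 1.0
```

Call:
jog_arm:
  motion:
    - {"x": -1,"y": 0,"z": 0,"spin": 0,"fingers": 1}
    - {"x": -2,"y": 0,"z": 0,"spin": 0,"fingers": 1}
    - {"x": -3,"y": 0,"z": 0,"spin": 0,"fingers": 1}

```text
clock: 11.32
eef_pos: [0.6023, -0.0138, 0.0383]
tool_rot: [0.064, 0.998, -0.0, -0.001]
ft_force: [-4.5, 0.3, 1.7]
grip_width: -0.0002
grasp_force: 2.4
```

Call:
jog_arm:
  motion:
    - {"x": -1,"y": 0,"z": 0,"spin": 0,"fingers": 1}
    - {"x": -2,"y": 0,"z": 0,"spin": 0,"fingers": 1}
    - {"x": -3,"y": 0,"z": 0,"spin": 0,"fingers": 1}

```text
clock: 11.7
eef_pos: [0.6023, -0.0138, 0.0383]
tool_rot: [0.064, 0.998, 0.0, -0.003]
ft_force: [-12.4, 2.5, 6.8]
grip_width: -0.0002
grasp_force: 6.3
```

The right tray is home: 12 N with no motion. I'm retreating and then checking.

Call:
jog_arm:
  motion:
    - {"x": 10,"y": 0,"z": 0,"spin": 0,"fingers": 1}
    - {"x": 40,"y": -3,"z": 0,"spin": 0,"fingers": 1}
    - {"x": 70,"y": -8,"z": -10,"spin": 0,"fingers": 1}
    - {"x": 100,"y": -20,"z": -50,"spin": 0,"fingers": 1}
    - {"x": 130,"y": -50,"z": -90,"spin": 0,"fingers": 1}
    - {"x": 160,"y": -95,"z": -130,"spin": 0,"fingers": 1}
    - {"x": 180,"y": -140,"z": -160,"spin": 0,"fingers": 1}
    - {"x": 200,"y": -180,"z": -180,"spin": 0,"fingers": 1}

```text
clock: 12.7
eef_pos: [0.3852, -0.1696, 0.2212]
tool_rot: [0.064, 0.998, -0.002, 0.003]
ft_force: [0.7, -0.9, 0.3]
grip_width: -0.0001
grasp_force: 0.0
```

Call:
jog_arm:
  motion:
    - {"x": 30,"y": -40,"z": 0,"spin": 0,"fingers": 1}
    - {"x": 50,"y": -80,"z": 0,"spin": 0,"fingers": 1}
    - {"x": 50,"y": -80,"z": 0,"spin": 0,"fingers": 1}
    - {"x": 50,"y": -80,"z": 0,"spin": 0,"fingers": 1}

```text
clock: 13.2
eef_pos: [0.3253, -0.2407, 0.2188]
tool_rot: [0.064, 0.998, -0.001, 0.001]
ft_force: [0.4, 0.1, 0.2]
grip_width: 0.0002
grasp_force: 0.0
```

Run:
```python
from h import *
c=camera("top"); save("pics/t3.png",c)
im=c["pixels"][140:310,200:450,::-1]
cv2.imwrite("pics/t3c.png",cv2.resize(im,None,fx=3.2,fy=3.2,interpolation=2))
```

```text
(no output)
```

View pics/t3c.png

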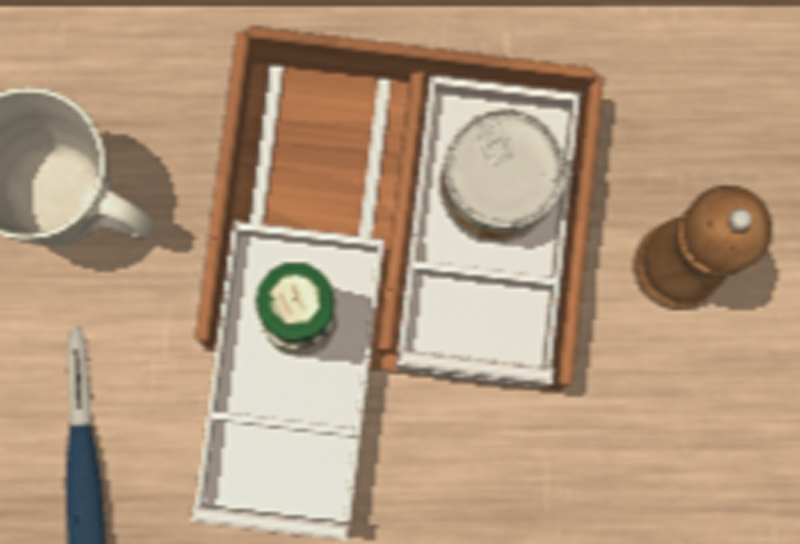

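The picture shows the left tray out with its lip at about (270,525) and the jar standing. The right tray's lip is flush with the rack's front at about (478,372), with the tin standing. The mug, mill and peeler have not moved.

```bash
python3 -c "
from workcell import bot
print(bot.job_done())"
```

```text
the job is handed in; nothing more can be done
None
```

I drew the left tray, with the spice jar, out to its stop, pushed the right tray, with the tin, fully home, and handed the job in. Both stops were felt as a force rise, and the last picture shows the jar and tin standing and the mug, pepper mill and peeler unmoved; the judge's verdict was not shown.

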